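# Hold the wire reel in the blow-off box

## Robot

A 6-joint arm with a two-finger parallel gripper is mounted at the origin on the work surface. World frame = base frame: x ahead of the robot, y to its left, z up, the work surface at z = 0. Lengths are in mm, angles in rad, forces in N, time in s.
With the tool pointing down it reaches from about 375 to 900 mm from the base axis. Payload 3.1 kg.
Tool frame: the origin (TCP) lies midway between the tips of the shut fingers; the grasp point (between the pads) lies 19 mm behind it; z points along the fingers, y is the line along which they close (so a half turn about z gives the same grasp; the last joint's range is limited). The gripper opens to 87 mm and grips with 3 to 60 N. Pads are 19 mm wide; open, the fingers measure 117 mm over their backs; the gripper's body (75 mm by 190 mm) begins 51 mm behind the grasp point.
Start: joints at [-1.508, 0.527, 1.433, -0, 1.181, -0.178], TCP at [149.075, -606.937, 184.548] pointing down, gripper open.
Joint ranges: [-3.08, 3.08], [-0.75, 2.2], [0.22, 2.44], [-1.43, 4.57], [0, 2.65], [-2.85, 2.85]. Speed limits (rad/s): [2.79, 2.79, 3.14, 3.14, 3.14, 3.14].

## Interface

Orientations are given as a 3x3 rotation matrix whose columns are the frame's x, y, z axes.
In Python, from bench import robot, capture, job, nets gives the robot as it stands. The module is installed in compiled form; this text tells all that it offers.
- The arm moves only by the tool apply_moves, never from a script. Its argument "deltas" is a list of rows, each a list of 3 entries, a list of its own where there are three numbers: the opening, from -1 (shut) to 1 (fully open), then the shift along the tool's x, y, z in m, then the turn, a rotation vector about the tool's x, y, z in rad. In form: [[jaw, [tx, ty, tz], [rx, ry, rz]], ...]. A call has 1 to 12 rows; each row shifts and turns the commanded pose from where the row before left it, along the tool's axes as they then stand; what a row does not reach is not made up. A row lasts 1/10 s, in which the tool goes at most 50 mm and 8.59 degrees, less where a joint would pass 70% of its speed; a pose out of reach is approached as far as the arm can. A call with a gripper value outside its range is refused whole. The fingers move at their own pace and stop on an object; "squeeze" is the grip in N (left out, the last holds). Time passes only in rows, so rows that do not move let the fingers close. It gives the time, the measured TCP pose, the force, the opening and the grip force at its end, in the units of the state.
- robot.get_obs(): the state, without advancing time (a new reading comes with each control period).
- capture(name): name is "scene" or "top"; returns a dict with "pixels" (420x560x3 uint8, red, green, blue), "z_map" (420x560 float32, mm along the optical axis (not along the pixel's ray), 0 where there is no reading), "intrinsics" (3x3 intrinsics, pixels), "k1" (the pictures are not rectified: a ray, as slopes to the right and down, at radius r is drawn at 1 + k1 r^2 times it, then the intrinsics apply), "eye" and "rotation" of the camera in the world. Camera axes: x right, y down, z forward; pixel columns grow to the right and rows downward; lengths in mm; the calibration is good to about 2 mm. A picture is of the moment at which its call begins.
- job.close_job(): hands the job in; it is judged then, once.
Trained networks look in the newest picture that a camera, given by its name, has taken for a name from the list of things; names that differ only in an ending like _2 or _b are one class to them, and where a whole thing is asked for, a point or a joint stands for the part that bears it (a point fixed in the world has none). Each returns a list of dicts, best first, with "conf" (0 to 1); they miss things now and then, are a little off and sometimes report something else, mostly with a low value. They report only what shows in the picture. A call takes as long as a camera call.
- nets.boxes_of(thing, camera): "pixel" ([row, column] in pixels, amid what is visible of it).
- nets.pinpoint(thing, camera): "pixel" ([row, column] in pixels: a listed point, or the origin of a listed thing).
The state is a dict: "clock": time; "joint_pos": joint angles; "qvel": joint speeds; "joint_efforts": joint torques, N m; "tool_pos": TCP position; "tool_rot": TCP orientation; "wrist_force": force on the tool from outside, world axes, zero at the start; "torque": the same for the moment, N m; "finger_gap": finger opening in mm; "grasp_force": force on a finger pad.
Only numpy, scipy, OpenCV 4.12 (cv2) and the standard library are available. Lean on these libraries where they do the work, as an engineer would, in place of code of your own. Each camera call takes 0.05 s, during which the arm holds its last target. There are 200 camera calls.

## Task

Grip the small long-stemmed wire reel by its stem, draw it straight up off its spindle, pass it down through the slot in the top cover of the blow-off box, and finish still holding it there: its whole drum well inside, below the cover, upright, hanging from the gripper alone, without touching the box's cover, walls or floor. Do not put it down or let go, for the jets need to reach it all round; leave the other reel and the plaster tooth model where they are.

Things in the scene. Friction and masses are not known exactly. Their poses are not given: they have to be found in the camera images.
- reel_center (a point): The long-stemmed reel, 0.15 kg, on one of the two spindles. 85 mm high: a round drum 40 mm in diameter, 30 mm high, wound with steel wire; on top a round white tubular stem 20 mm in diameter, 55 mm long, to grip. A 13 mm bore runs right through. Point: on its axis, half-way up, 42.5 mm above its underside, 12.5 mm above the drum's top, 42.5 mm below the stem's top. z: its axis, stem up.
- stand: Fixed spindle stand: metal plate 80 x 170 x 12 mm (x, y, z) with two upright steel spindles 10 mm in diameter at y = +50 and -50 mm, x = 0, ending 77 mm above the table. The two reels stand on the plate, one on each spindle, either way round. Origin: centre of the plate's underside, on the table.
- squat_reel_center (a point): The other reel, on the other spindle, to be left alone: no stem, 54 mm in diameter, 20 mm high. This point is its centre.
- slot (a point): Slot in the cover of the fixed blow-off box (130 x 150 x 115 mm in x, y, z; clear window on +x). Point: the slot's centre on the cover's upper face, 115 mm above the table. Slot 42 mm wide along x, 78 mm long along y, rim chamfered 1.5 mm; cover 5 mm thick, its underside 110 mm above the table. Hollow inside 120 x 140 mm (x, y), its floor 15 mm above the table.
- model_center (a point): Plaster tooth model, loose, 55 x 62 x 33 mm; its centre. To be left alone.

How it is judged:
By the outcome, as a careful person would: the job done as asked, in the order asked, and still so for the second after the job is handed in, while the arm keeps its last pose, push and grip.
It also fails if it takes over 45 s, if anything falls off the work surface, if the arm or the gripper's body presses on something with over 40 N, if the wrist force passes 120 N, or if a joint passes its speed limit or range.

## Working session

There is one attempt and no reset: what is moved stays moved. The work goes in short steps, Python scripts to look and compute and a tool call to move; the robot and the scene stay as the last step left them, time stands still between calls to the robot, and variables do not carry over. Pictures are saved under pics/ and viewed, at most 10 in all, crops included, and the job is handed in when it is done.

Besides the shell and the picture viewer there is one more tool, called as a command line: name --argument value ..., lists and objects as JSON in quotes. apply_moves: Moves the arm, as the interface text tells. Its arguments: {"type":"object","properties":{"deltas":{"type":"array"},"squeeze":{"type":"number"}},"required":["deltas"]}

```bash
mkdir -p pics
cat > h.py <<'E'
import numpy as np, cv2
from bench import robot, capture, job, nets
def pts(c):
    K=np.array(c["intrinsics"]);h,w=c["z_map"].shape
    v,u=np.mgrid[:h,:w]
    x=(u-K[0,2])/K[0,0];y=(v-K[1,2])/K[1,1]
    xd,yd=x.copy(),y.copy()
    for _ in range(8):
        s=1+c["k1"]*(x*x+y*y);x=xd/s;y=yd/s
    P=np.stack([x,y,np.ones_like(x)],-1)*c["z_map"][...,None]
    return P@np.array(c["rotation"]).T+np.array(c["eye"])
def save(c,n): cv2.imwrite("pics/"+n,c["pixels"][...,::-1])
E
python3 - <<'E'
from h import *
np.set_printoptions(precision=1,suppress=True)
for cam in("scene","top"):
    c=capture(cam);save(c,cam+"0.png");P=pts(c);print(cam,c["eye"],c["k1"])
    for t in("reel_center","stand","squat_reel_center","slot","model_center"):
        for d in nets.pinpoint(t,cam)[:2]:
            r,q=map(int,map(round,d["pixel"]));print(t,round(d["conf"],2),r,q,P[r,q])
o=robot.get_obs();print(o["tool_rot"],o["tool_pos"],o["clock"],o["finger_gap"])
E
```

```text
scene [1069.2  310.1  470.7] -0.034363747112938575
reel_center 0.88 190 217 [ 533.1 -180.2   65.7]
stand 0.66 209 199 [ 548.5 -221.7   12.7]
squat_reel_center 0.7 196 178 [ 555.6 -274.2   31. ]
slot 0.63 261 418 [538.5 235.1  73.7]
model_center 0.61 247 283 [579.9  11.3  31.3]
top [ 407.4   -6.1 1060.6] 0.036605932904156535
reel_center 0.53 220 353 [ 522.4 -177.9   93.3]
stand 0.69 217 368 [ 539.2 -228.2   14.4]
squat_reel_center 0.58 210 394 [ 549.7 -278.5   61.6]
slot 0.65 184 157 [617.2 279.1  16.9]
model_center 0.82 203 272 [571.8   2.6  17.8]
model_center 0.19 184 161 [617.5 270.   15.2]
[[ 1.   0.2  0. ]
 [ 0.2 -1.  -0. ]
 [ 0.   0.  -1. ]] [ 149.1 -606.9  184.6] 0.6 86.91022361465131
```

View pics/scene0.png

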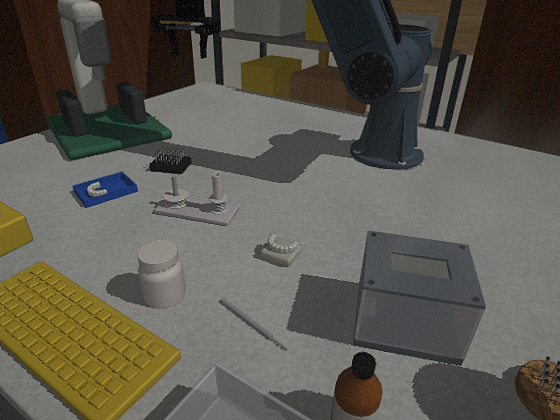

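View pics/top0.png

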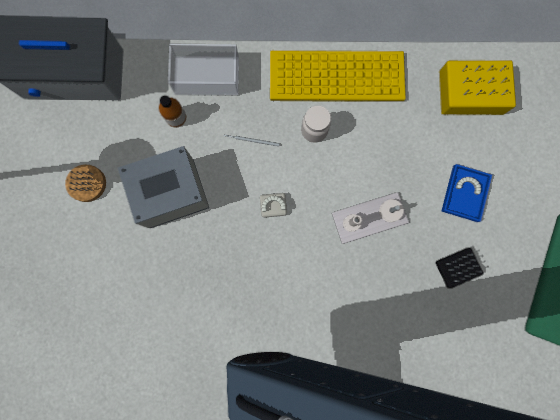

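The pictures show the long-stemmed reel at top px (219,355), the squat reel at (210,393) and the slot at (184,160). The box is turned by about 15–20°. Next I'll fit the geometry.

Run:
```python
from h import *
np.set_printoptions(precision=1,suppress=True)
for cam in("top","scene"):
    c=capture(cam);P=pts(c)
    def near(x,y,r): return np.hypot(P[...,0]-x,P[...,1]-y)<r
    m=near(525,-178,35)&(P[...,2]>88)&(P[...,2]<110);S=P[m]
    print(cam,"stemtop n",len(S),S.mean(0),S.min(0),S.max(0))
    m=near(525,-178,35)&(P[...,2]>50)&(P[...,2]<90);S=P[m];print("stem",len(S),S.mean(0),S.min(0),S.max(0))
    m=near(600,280,130)&(P[...,2]>108)&(P[...,2]<125)
    print("cover",m.sum(),cv2.minAreaRect(P[m][:,:2].astype(np.float32)),np.median(P[m][:,2]))
    # project pixels on plane 115
    d=P-np.array(c["eye"]);Q=c["eye"]+d*((115-c["eye"][2])/d[...,2:])
    mm=m.astype(np.uint8);cs,hi=cv2.findContours(mm,cv2.RETR_CCOMP,cv2.CHAIN_APPROX_NONE)
    for k,h in zip(cs,hi[0]):
        if h[3]>=0 and cv2.contourArea(k)>100:
            X=Q[k[:,0,1],k[:,0,0]][:,:2].astype(np.float32);print("hole",cv2.minAreaRect(X),len(k))
    m=near(540,-225,130)&(P[...,2]>8)&(P[...,2]<16)
    print("plate",cv2.minAreaRect(P[m][:,:2].astype(np.float32)),np.median(P[m][:,2]))
```

```text
top stemtop n 49 [ 524.  -185.1   95.4] [ 515.1 -195.5   88.1] [ 533.3 -175.9  100.3]
stem 51 [ 522.1 -183.6   74. ] [ 514.4 -192.5   50.1] [ 530.4 -176.2   89.8]
cover 3486 ((597.6654052734375, 247.4690704345703), (130.83544921875, 151.5318145751953), 19.645750045776367) 115.75881705589813
hole ((598.7250366210938, 246.4593963623047), (46.832515716552734, 80.41639709472656), 19.87248992919922) 104
plate ((539.35498046875, -233.05252075195312), (80.21987915039062, 170.0303192138672), 17.48354148864746) 12.330075742373765
scene stemtop n 64 [ 526.4 -185.8   94. ] [ 515.  -196.4   88.2] [ 536.1 -176.7   97.9]
stem 163 [ 530.4 -183.    69.9] [ 516.2 -195.3   50.3] [ 536.6 -177.2   89.5]
cover 6071 ((598.4705200195312, 246.694091796875), (133.77232360839844, 151.2871551513672), 19.70269012451172) 114.93060562511505
hole ((602.7240600585938, 246.7374267578125), (44.3814811706543, 79.57081604003906), 17.82872200012207) 147
plate ((540.4344482421875, -234.3360595703125), (83.44044494628906, 169.4996337890625), 16.652069091796875) 12.200426739951894<stdin>:12: RuntimeWarning: divide by zero encountered in divide
<stdin>:12: RuntimeWarning: invalid value encountered in multiply
```

```bash
cat >> h.py <<'E'
def delta(target,yaw):
    o=robot.get_obs();R=np.array(o["tool_rot"]);p=np.array(o["tool_pos"])
    s,c=np.sin(yaw),np.cos(yaw);Rt=np.array([[c,s,0],[s,-c,0],[0,0,-1]])
    print("tool shift mm",np.round(R.T@(np.array(target)-p),1),"rotvec",np.round(cv2.Rodrigues(R.T@Rt)[0].ravel(),4),"pos",np.round(p,1),"F",np.round(o["wrist_force"],1),"gap",round(o["finger_gap"],1),"grip",round(o["grasp_force"],1),"t",round(o["clock"],2))
E
python3 - <<'E'
from h import *
c=capture("scene");P=pts(c)
m=(P[...,2]>120)&(P[...,1]<-150)&(P[...,0]>-100)&(P[...,0]<800)&(P[...,1]>-900)
A=P[m];print(len(A));
for y in range(-900,-150,75):
    B=A[(A[:,1]>=y)&(A[:,1]<y+75)]
    if len(B):print(y,len(B),B.min(0).round(),B.max(0).round())
delta([525.3,-185.7,150],np.radians(19.6))
E
```

```text
5188
-900 737 [ 233. -900.  120.] [ 457. -825.  379.]
-825 779 [ 229. -825.  120.] [ 480. -750.  380.]
-750 1935 [ 133. -750.  120.] [ 414. -675.  377.]
-675 681 [ 120. -675.  222.] [ 209. -600.  379.]
-600 857 [  93. -600.  222.] [ 183. -525.  381.]
-525 199 [  95. -525.  293.] [ 171. -504.  335.]
tool shift mm [ 465.8 -319.4   34.6] rotvec [ 1.000e-04  0.000e+00 -1.013e-01] pos [ 149.1 -607.   184.6] F [-0.4  0.8 -0.4] gap 87.0 grip 0.0 t 0.75
```

apply_moves --deltas '[[1, [0, -0.045, 0], [0, 0, 0]], [1, [0, -0.045, 0], [0, 0, 0]], [1, [0.04, -0.022, 0], [0, 0, 0]], [1, [0.04, -0.022, 0], [0, 0, 0]], [1, [0.04, -0.022, 0], [0, 0, 0]], [1, [0.04, -0.022, 0], [0, 0, 0]], [1, [0.04, -0.022, 0], [0, 0, 0]], [1, [0.04, -0.022, 0], [0, 0, 0]], [1, [0.04, -0.022, 0], [0, 0, 0]], [1, [0.04, -0.022, 0], [0, 0, 0]], [1, [0.04, -0.022, 0], [0, 0, 0]], [1, [0.04, -0.022, 0], [0, 0, -0.1]]]'

```text
clock: 1.95
tool_pos: [465.0, -209.1, 184.9]
tool_rot: [[0.942, 0.337, 0.001], [0.337, -0.942, -0.001], [0.0, 0.001, -1.0]]
wrist_force: [0.4, -1.3, 0.3]
finger_gap: 86.8
grasp_force: 0.0
```

Run:
```python
from h import *
delta([525.3,-185.7,150],np.radians(19.6))
```

```text
tool shift mm [64.6 -1.8 34.9] rotvec [ 0.0008 -0.0005  0.0013] pos [ 465.  -209.1  184.9] F [ 0.4 -1.3  0.3] gap 86.8 grip 0.0 t 1.95
```

apply_moves --deltas '[[1, [0.032, -0.001, 0.015], [0, 0, 0]], [1, [0.0326, -0.001, 0.02], [0, 0, 0]], [1, [0, 0, 0.025], [0, 0, 0]], [1, [0, 0, 0], [0, 0, 0]]]'

```text
clock: 2.35
tool_pos: [522.1, -185.0, 121.7]
tool_rot: [[0.942, 0.336, -0.006], [0.336, -0.942, 0.004], [-0.005, -0.005, -1.0]]
wrist_force: [-0.5, 1.0, -0.3]
finger_gap: 87.0
grasp_force: 0.0
```

Run:
```python
from h import *
delta([525.3,-185.7,66],np.radians(19.6))
c=capture("scene");a=c["pixels"][120:260,140:320,::-1];cv2.imwrite("pics/a1.png",cv2.resize(a,None,fx=4,fy=4))
```

```text
tool shift mm [ 3.   2.1 55.6] rotvec [-0.0054  0.0046  0.0006] pos [ 522.1 -185.   121.7] F [-0.5  1.  -0.3] gap 87.0 grip 0.0 t 2.35
```

View pics/a1.png

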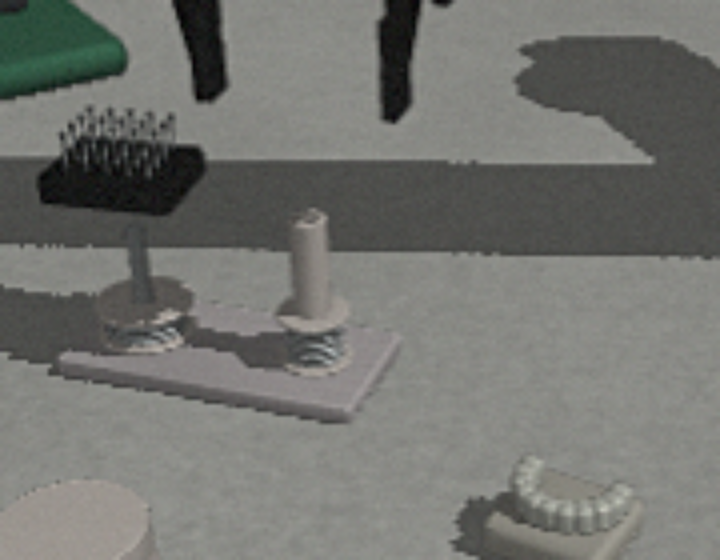

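The crop shows the open fingertips at crop px (210,95) and (395,115). They are on either side of and above the stem, whose top is at (312,215). I'll level the tool with small turns, descend, then close.

apply_moves --deltas '[[1, [0.003, 0.002, 0.01], [-0.005, 0.005, 0]], [1, [0, 0, 0.02], [0, 0, 0]], [1, [0, 0, 0.02], [0, 0, 0]], [1, [0, 0, 0.005], [0, 0, 0]], [1, [0, 0, 0], [0, 0, 0]]]'

```text
clock: 2.9
tool_pos: [527.3, -188.5, 69.6]
tool_rot: [[0.943, 0.333, 0.006], [0.333, -0.943, -0.003], [0.005, 0.005, -1.0]]
wrist_force: [0.4, 0.5, 0.6]
finger_gap: 87.3
grasp_force: 0.0
```

Run:
```python
from h import *
delta([525.3,-185.7,66],np.radians(19.6))
```

```text
tool shift mm [-1.  -3.3  3.6] rotvec [ 0.0048 -0.0048 -0.0023] pos [ 527.3 -188.5   69.6] F [0.4 0.5 0.6] gap 87.3 grip 0.0 t 2.9
```

apply_moves --deltas '[[1, [-0.001, -0.0033, 0.0036], [0.005, -0.005, -0.002]], [1, [0, 0, 0], [0, 0, 0]], [1, [0, 0, 0], [0, 0, 0]]]'

```text
clock: 3.2
tool_pos: [526.0, -185.5, 66.6]
tool_rot: [[0.942, 0.336, 0.001], [0.336, -0.942, -0.001], [0.001, 0.001, -1.0]]
wrist_force: [-0.2, -0.2, 0.3]
finger_gap: 87.0
grasp_force: 0.0
```

Run:
```python
from h import *
delta([525.3,-185.7,66],np.radians(19.6))
```

```text
tool shift mm [-0.7 -0.   0.6] rotvec [ 0.0011 -0.0009  0.0008] pos [ 526.  -185.5   66.6] F [-0.2 -0.2  0.3] gap 87.0 grip 0.0 t 3.2
```

apply_moves --deltas '[[-1, [0, 0, 0], [0, 0, 0]], [-1, [0, 0, 0], [0, 0, 0]], [-1, [0, 0, 0], [0, 0, 0]], [-1, [0, 0, 0], [0, 0, 0]], [-1, [0, 0, 0], [0, 0, 0]], [-1, [0, 0, 0], [0, 0, 0]], [-1, [0, 0, 0], [0, 0, 0]], [-1, [0, 0, 0], [0, 0, 0]]]' --squeeze 20

```text
clock: 4.0
tool_pos: [525.6, -185.3, 65.9]
tool_rot: [[0.942, 0.336, -0.0], [0.336, -0.942, -0.0], [-0.0, 0.0, -1.0]]
wrist_force: [-0.4, -0.6, 0.9]
finger_gap: 31.1
grasp_force: 0.0
```

apply_moves --deltas '[[-1, [0, 0, 0], [0, 0, 0]], [-1, [0, 0, 0], [0, 0, 0]], [-1, [0, 0, 0], [0, 0, 0]], [-1, [0, 0, 0], [0, 0, 0]]]' --squeeze 20

```text
clock: 4.4
tool_pos: [525.6, -185.3, 65.9]
tool_rot: [[0.942, 0.336, 0.0], [0.336, -0.942, 0.0], [0.0, -0.0, -1.0]]
wrist_force: [0.4, 0.4, 0.8]
finger_gap: 2.9
grasp_force: 0.0
```

Run:
```python
from h import *
c=capture("scene");save(c,"s2.png");a=c["pixels"][110:250,130:310,::-1]
t=capture("top")["pixels"][150:290,290:470,::-1];cv2.imwrite("pics/a2.png",np.vstack([cv2.resize(z,(400,300),interpolation=cv2.INTER_CUBIC) for z in(a,t)]))
delta([525.3,-185.7,66],np.radians(19.6))
```

```text
tool shift mm [-0.4  0.3 -0.1] rotvec [ 0.     -0.      0.0007] pos [ 525.6 -185.3   65.9] F [-0.2 -0.4  0. ] gap 1.0 grip 0.0 t 4.5
```

View pics/a2.png

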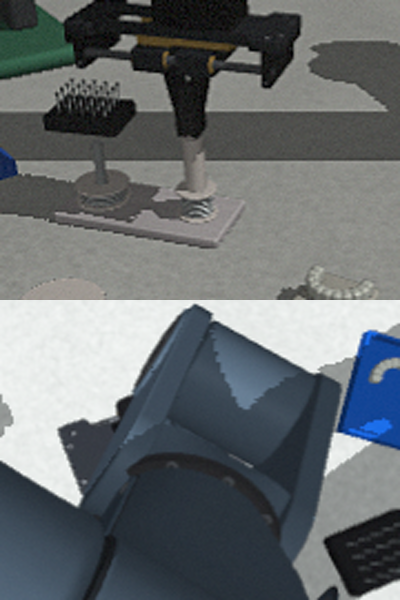

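The crop shows the fingers shut just above the stem, with almost the whole stem still visible below the tips. I'll check where the fingertips are by depth.

Run:
```python
from h import *
np.set_printoptions(precision=1,suppress=True)
c=capture("scene");P=pts(c);px=c["pixels"].astype(int)
for r in range(150,206,3):
    s=[(q,int(px[r,q].sum()/3),P[r,q].round(0).astype(int).tolist()) for q in range(208,224,3)]
    print(r,*s)
```

```text
150 (208, 22, [538, -192, 153]) (211, 23, [535, -187, 154]) (214, 20, [530, -184, 153]) (217, 25, [534, -172, 157]) (220, 21, [531, -167, 157]) (223, 76, [256, -399, 0])
153 (208, 20, [539, -191, 148]) (211, 31, [537, -186, 148]) (214, 28, [535, -179, 150]) (217, 23, [533, -173, 150]) (220, 16, [527, -171, 149]) (223, 114, [272, -387, 0])
156 (208, 18, [538, -193, 141]) (211, 30, [538, -186, 142]) (214, 27, [535, -180, 143]) (217, 14, [535, -172, 145]) (220, 26, [524, -175, 140]) (223, 133, [287, -374, 0])
159 (208, 48, [539, -193, 135]) (211, 23, [536, -187, 135]) (214, 27, [528, -187, 132]) (217, 28, [535, -173, 138]) (220, 17, [522, -177, 132]) (223, 149, [304, -359, 1])
162 (208, 66, [341, -382, 0]) (211, 19, [537, -188, 128]) (214, 23, [534, -183, 129]) (217, 23, [534, -174, 131]) (220, 25, [520, -179, 124]) (223, 89, [320, -346, 1])
165 (208, 75, [358, -367, 1]) (211, 26, [539, -186, 123]) (214, 22, [533, -184, 122]) (217, 25, [534, -175, 125]) (220, 20, [522, -177, 119]) (223, 84, [334, -335, 1])
168 (208, 77, [369, -357, 0]) (211, 12, [538, -187, 116]) (214, 34, [534, -183, 1
[... 1395 characters left out ...]
3, 133, [447, -240, 1])
195 (208, 137, [478, -260, 1]) (211, 90, [526, -204, 43]) (214, 89, [533, -190, 51]) (217, 118, [531, -183, 52]) (220, 141, [527, -179, 51]) (223, 148, [511, -184, 42])
198 (208, 124, [501, -238, 12]) (211, 71, [536, -196, 43]) (214, 83, [535, -188, 45]) (217, 117, [533, -182, 46]) (220, 137, [528, -178, 45]) (223, 154, [519, -177, 41])
201 (208, 140, [510, -231, 11]) (211, 112, [544, -189, 41]) (214, 160, [541, -183, 42]) (217, 158, [537, -179, 42]) (220, 157, [534, -174, 42]) (223, 158, [529, -169, 41])
204 (208, 77, [521, -221, 12]) (211, 83, [538, -196, 29]) (214, 85, [539, -186, 33]) (217, 49, [536, -181, 33]) (220, 66, [533, -175, 33]) (223, 91, [523, -175, 29])
```

The fingertips are really at z≈102 mm, although the state reports 66, so reported z is about 36 mm too low. x and y agree. I'll reopen, go partway down and measure again with the camera.

apply_moves --deltas '[[1, [0, 0, 0], [0, 0, 0]], [1, [0, 0, 0], [0, 0, 0]], [1, [0, 0, 0], [0, 0, 0]], [1, [0, 0, 0], [0, 0, 0]], [1, [0, 0, 0], [0, 0, 0]], [1, [0, 0, 0], [0, 0, 0]], [1, [0, 0, 0], [0, 0, 0]], [1, [0, 0, 0], [0, 0, 0]], [1, [0, 0, 0.01], [0, 0, 0]], [1, [0, 0, 0.01], [0, 0, 0]], [1, [0, 0, 0], [0, 0, 0]]]'

```text
clock: 5.65
tool_pos: [524.1, -184.4, 44.0]
tool_rot: [[0.942, 0.336, -0.003], [0.336, -0.942, 0.002], [-0.003, -0.003, -1.0]]
wrist_force: [-1.2, 0.3, -0.6]
finger_gap: 80.4
grasp_force: 0.0
```

```bash
cat >> h.py <<'E'
def dark(xy,r,zlo,zhi):
    c=capture("scene");P=pts(c);px=c["pixels"].astype(int).sum(2)/3
    m=(np.hypot(P[...,0]-xy[0],P[...,1]-xy[1])<r)&(P[...,2]>zlo)&(P[...,2]<zhi)&(px<50)
    n,l=cv2.connectedComponents(m.astype(np.uint8))
    for i in range(1,n):
        A=P[l==i]
        if len(A)>15: print(len(A),"zmin",np.sort(A[:,2])[:4].round(1),"lowmean",A[A[:,2]<A[:,2].min()+25].mean(0).round(1))
    return c,P
E
python3 - <<'E'
from h import *
delta([525.3,-185.7,66],np.radians(19.6))
c,P=dark((525,-186),75,50,130)
cv2.imwrite("pics/a3.png",cv2.resize(c["pixels"][110:250,130:310,::-1],None,fx=3,fy=3))
E
```

```text
tool shift mm [  0.6   1.5 -22. ] rotvec [-0.0031  0.0026  0.0007] pos [ 524.1 -184.4   44. ] F [-1.2  0.3 -0.6] gap 80.4 grip 0.0 t 5.65
180 zmin [82.7 82.8 83.  83. ] lowmean [ 544.8 -222.9   95. ]
150 zmin [83.1 83.7 83.8 84.4] lowmean [ 514.8 -139.8   95.5]
```

View pics/a3.png

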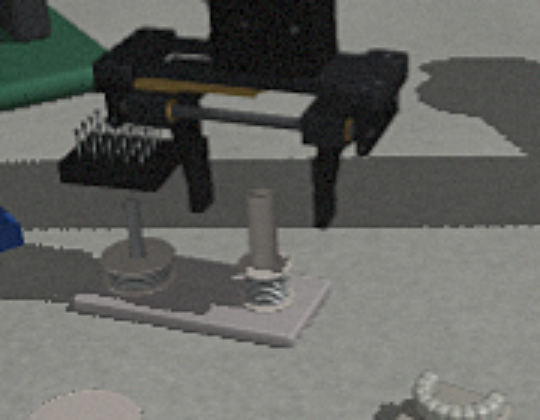

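The crop shows the open fingers on both sides of the stem (tips at (200,210) and (325,225) in the crop) with real tip z≈83. I'll go down another 17 mm and grip.

apply_moves --deltas '[[1, [0, 0, 0.009], [0, 0, 0]], [1, [0, 0, 0.008], [0, 0, 0]], [1, [0, 0, 0], [0, 0, 0]], [-1, [0, 0, 0], [0, 0, 0]], [-1, [0, 0, 0], [0, 0, 0]], [-1, [0, 0, 0], [0, 0, 0]], [-1, [0, 0, 0], [0, 0, 0]], [-1, [0, 0, 0], [0, 0, 0]], [-1, [0, 0, 0], [0, 0, 0]], [-1, [0, 0, 0], [0, 0, 0]], [-1, [0, 0, 0], [0, 0, 0]], [-1, [0, 0, 0], [0, 0, 0]]]' --squeeze 20

```text
clock: 6.9
tool_pos: [525.6, -185.3, 28.9]
tool_rot: [[0.942, 0.336, -0.0], [0.336, -0.942, 0.0], [-0.0, -0.0, -1.0]]
wrist_force: [0.1, 0.0, 0.5]
finger_gap: 22.7
grasp_force: 0.0
```

apply_moves --deltas '[[-1, [0, 0, 0], [0, 0, 0]], [-1, [0, 0, 0], [0, 0, 0]], [-1, [0, 0, 0], [0, 0, 0]]]' --squeeze 25

```text
clock: 7.2
tool_pos: [525.6, -185.3, 28.9]
tool_rot: [[0.942, 0.336, 0.0], [0.336, -0.942, -0.0], [0.0, 0.0, -1.0]]
wrist_force: [-0.7, -0.7, 0.0]
finger_gap: 19.6
grasp_force: 25.0
```

apply_moves --deltas '[[-1, [0, 0, -0.005], [0, 0, 0]], [-1, [0, 0, -0.015], [0, 0, 0]], [-1, [0, 0, -0.02], [0, 0, 0]], [-1, [0, 0, -0.02], [0, 0, 0]], [-1, [0, 0, -0.02], [0, 0, 0]], [-1, [0, 0, -0.02], [0, 0, 0]], [-1, [0, 0, -0.02], [0, 0, 0]], [-1, [0, 0, -0.02], [0, 0, 0]], [-1, [0, 0, 0], [0, 0, 0]], [-1, [0, 0, 0], [0, 0, 0]]]'

```text
clock: 8.2
tool_pos: [525.3, -185.1, 168.8]
tool_rot: [[0.942, 0.336, -0.0], [0.336, -0.942, 0.0], [-0.0, -0.0, -1.0]]
wrist_force: [0.0, -0.3, -1.7]
finger_gap: 18.9
grasp_force: 25.0
```

Run:
```python
from h import *
# keep lateral offset reel vs tcp: slot target
delta([599,247,175],np.radians(19.6))
c=capture("scene");save(c,"s4.png");P=pts(c)
m=(np.hypot(P[...,0]-525,P[...,1]+186)<40)&(P[...,2]>100)&(P[...,2]<215)&(c["pixels"].sum(2)/3>60)
A=P[m]
for z in range(140,220,6):
    B=A[(A[:,2]>=z)&(A[:,2]<z+6)]
    if len(B):print(z,len(B),B.mean(0).round(1))
```

```text
tool shift mm [ 214.7 -382.1   -6.1] rotvec [-0.      0.      0.0007] pos [ 525.3 -185.1  168.8] F [ 0.  -0.3 -1.7] gap 18.9 grip 25.0 t 8.2
152 75 [ 532.1 -179.4  155.2]
158 36 [ 532.1 -178.6  160.8]
164 50 [ 531.4 -178.1  167. ]
170 34 [ 531.5 -179.3  172.6]
176 43 [ 533.4 -177.   180.1]
182 89 [ 527.6 -182.3  183.4]
188 31 [ 529.  -181.2  190.9]
194 36 [ 528.  -180.9  196.9]
200 25 [ 530.  -181.8  202.7]
206 33 [ 529.1 -181.7  209.1]
212 14 [ 528.1 -181.2  213.9]
```

View pics/s4.png

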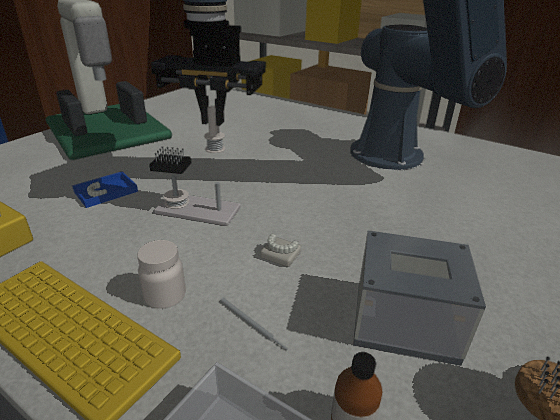

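The reel is held at px (215,135), upright, and its spindle is bare. The other objects haven't moved. Now I'll carry it to above the slot.

apply_moves --deltas '[[-1, [0.009, -0.016, 0], [0, 0, 0]], [-1, [0.018, -0.032, 0], [0, 0, 0]], [-1, [0.02, -0.036, 0], [0, 0, 0]], [-1, [0.02, -0.036, 0], [0, 0, 0]], [-1, [0.02, -0.036, 0], [0, 0, 0]], [-1, [0.02, -0.036, 0], [0, 0, 0]], [-1, [0.02, -0.036, 0], [0, 0, 0]], [-1, [0.02, -0.036, 0], [0, 0, 0]], [-1, [0.02, -0.036, 0], [0, 0, 0]], [-1, [0.02, -0.036, 0], [0, 0, 0]], [-1, [0.018, -0.03, 0], [0, 0, 0]], [-1, [0.0097, -0.0161, 0], [0, 0, 0]]]'

```text
clock: 9.45
tool_pos: [598.3, 249.5, 166.9]
tool_rot: [[0.941, 0.339, -0.003], [0.339, -0.941, 0.0], [-0.003, -0.001, -1.0]]
wrist_force: [0.2, -0.0, -0.6]
finger_gap: 19.2
grasp_force: 25.0
```

apply_moves --deltas '[[-1, [0, 0, 0], [0, 0, 0]], [-1, [0, 0, 0], [0, 0, 0]], [-1, [0, 0, 0], [0, 0, 0]]]'

```text
clock: 9.75
tool_pos: [598.8, 245.1, 168.3]
tool_rot: [[0.942, 0.335, -0.002], [0.335, -0.942, -0.001], [-0.002, 0.0, -1.0]]
wrist_force: [-0.5, -0.6, -1.4]
finger_gap: 19.5
grasp_force: 25.0
```

Run:
```python
from h import *
delta([599,247,169],np.radians(19.6))
for cam in("scene","top"):
    c=capture(cam);save(c,cam+"5.png");P=pts(c)
    m=(np.hypot(P[...,0]-599,P[...,1]-247)<45)&(P[...,2]>145)&(P[...,2]<240)&(c["pixels"].sum(2)/3>60)
    A=P[m]
    for z in range(146,186,8):
        B=A[(A[:,2]>=z)&(A[:,2]<z+8)]
        if len(B):print(z,len(B),B.mean(0).round(1))
s=cv2.imread("pics/scene5.png")[120:320,330:500];t=cv2.imread("pics/top5.png")[100:260,80:280]
cv2.imwrite("pics/a5.png",np.hstack([cv2.resize(s,(400,470)),cv2.resize(t,(400,470))]))
```

```text
tool shift mm [ 0.8 -1.8 -0.7] rotvec [ 0.0005  0.0021 -0.0007] pos [598.8 245.1 168.3] F [-0.5 -0.6 -1.4] gap 19.5 grip 25.0 t 9.75
146 76 [609.1 247.3 153.2]
154 198 [607.2 244.8 156.8]
162 123 [608.2 245.2 166.2]
170 75 [609.1 245.6 173. ]
178 307 [604.2 244.6 181.6]
146 6 [587.4 232.8 153.1]
154 58 [587.8 234.7 156.4]
162 7 [588.5 232.5 164. ]
178 102 [586.4 241.7 182.5]
```

View pics/a5.png

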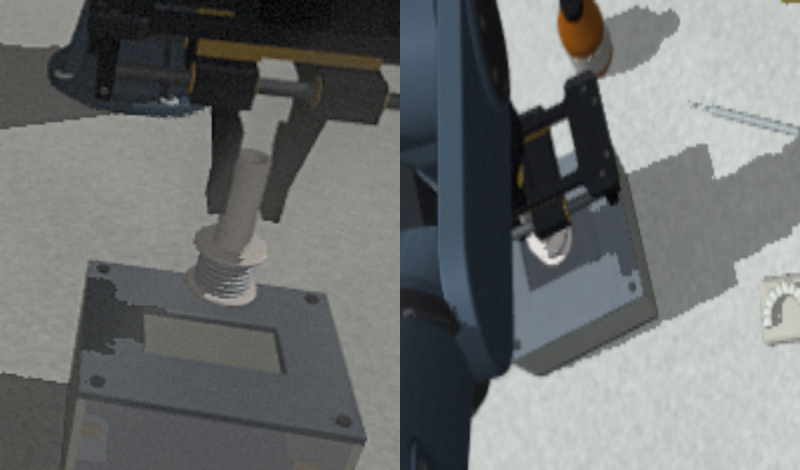

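The crop shows the drum over the slot's far side, and the stem seems to lean a bit. I'll fit the reel's axis to quantify both.

```bash
cat >> h.py <<'E'
from scipy.optimize import least_squares
def axis(xy,zb,yaw=np.radians(19.6),cams=("scene",),zt=None):
    """fit reel axis: zb = underside height. returns centre at drum mid & tilt, in world and box axes"""
    for cam in cams:
        c=capture(cam);P=pts(c);g=c["pixels"].sum(2)/3
        m=(np.hypot(P[...,0]-xy[0],P[...,1]-xy[1])<32)&(P[...,2]>zb+34)&(P[...,2]<zb+82)&(g>60)
        m=cv2.erode(m.astype(np.uint8),np.ones((1,3)))>0
        S=P[m]; zm=zb+15
        d=lambda p,A:np.hypot(A[:,0]-p[0]-p[2]*(A[:,2]-zm),A[:,1]-p[1]-p[3]*(A[:,2]-zm))
        # drum upper flange face/rim points: outermost within 20
        r=least_squares(lambda p:d(p,S)-10,[xy[0],xy[1],0,0],loss="soft_l1",f_scale=1.)
        p=r.x;B=np.array([[np.cos(yaw),np.sin(yaw)],[-np.sin(yaw),np.cos(yaw)]])
        print(cam,"n",len(S),"drum ctr",p[:2].round(1),"tilt deg",np.degrees(p[2:]).round(1),"tilt in box xy",np.degrees(B@p[2:]).round(1),"rms",np.std(d(p,S)-10).round(2))
    return c,P
E
python3 - <<'E'
from h import *
o=robot.get_obs();print(o["tool_pos"],o["tool_rot"])
axis((599,246),152);axis((599,246),152)
E
```

```text
[599.25399855 245.11384329 168.80104905] [[ 9.42471910e-01  3.34284590e-01 -7.16072856e-04]
 [ 3.34284260e-01 -9.42472142e-01 -5.42134363e-04]
 [-8.56105882e-04  2.71574524e-04 -9.99999597e-01]]
scene n 455 drum ctr [596.7 244.1] tilt deg [ 0.6 -0.4] tilt in box xy [ 0.4 -0.6] rms 1.71
scene n 469 drum ctr [596.9 243.8] tilt deg [0.5 0.2] tilt in box xy [0.5 0. ] rms 2.05
```

Tilt is within about 0.5°. The camera-difference estimate puts the slot target at TCP (598.5, 247.7). I'll come down to just above the cover and check from there.

apply_moves --deltas '[[-1, [0, -0.0027, 0.01], [0, 0, 0]], [-1, [0, 0, 0.012], [0, 0, 0]], [-1, [0, 0, 0.01], [0, 0, 0]], [-1, [0, 0, 0], [0, 0, 0]], [-1, [0, 0, 0], [0, 0, 0]], [-1, [0, 0, 0], [0, 0, 0]]]'

```text
clock: 10.55
tool_pos: [598.9, 249.4, 137.1]
tool_rot: [[0.942, 0.336, 0.001], [0.336, -0.942, 0.0], [0.001, 0.0, -1.0]]
wrist_force: [0.2, 0.2, -1.9]
finger_gap: 19.1
grasp_force: 25.0
```

```bash
cat >> h.py <<'E'
def proj(c,X):
    K=np.array(c["intrinsics"]);Y=(np.asarray(X)-c["eye"])@np.array(c["rotation"])
    a=Y[:,:2]/Y[:,2:];a=a*(1+c["k1"]*(a**2).sum(1,keepdims=True))
    return a@K[:2,:2].T+K[:2,2]
E
python3 - <<'E'
from h import *
o=robot.get_obs();p=np.array(o["tool_pos"]);delta([598.5,247.7,p[2]],np.radians(19.6))
zb=12+p[2]-28.9;print("zb",zb)
c,_=axis(p[:2],zb);axis(p[:2],zb)
im=c["pixels"][...,::-1].copy();x0,y0,x1,y1=345,170,495,300;f=5
im=cv2.resize(im[y0:y1,x0:x1],None,fx=f,fy=f,interpolation=cv2.INTER_CUBIC)
def draw(X,col):
    q=((proj(c,X)-[x0,y0]+.5)*f*16).astype(np.int32);cv2.polylines(im,[q],True,col,1,cv2.LINE_AA,4)
t=np.linspace(0,2*np.pi,60)
for z,r,col in((zb,20,(0,0,255)),(zb+30,20,(0,0,255)),(zb+30,10,(0,255,255)),(zb+85,10,(0,255,255))):
    draw(np.c_[p[0]+r*np.cos(t),p[1]+r*np.sin(t),0*t+z],col)
a=np.radians(19.6);R=np.array([[np.cos(a),-np.sin(a)],[np.sin(a),np.cos(a)]])
for w,l in((42,78),(130,150)):
    q=np.array([[1,1],[1,-1],[-1,-1],[-1,1]])*[w/2,l/2]@R.T+[598.5,247.7];draw(np.c_[q,[115]*4],(0,255,0))
cv2.imwrite("pics/a6.png",im)
E
```

```text
tool shift mm [-0.9  1.5 -0. ] rotvec [ 0.0001 -0.0007  0.0008] pos [598.9 249.4 137.1] F [ 0.2  0.2 -1.9] gap 19.1 grip 25.0 t 10.55
zb 120.2220616614521
scene n 404 drum ctr [596.3 247.4] tilt deg [0.4 1.1] tilt in box xy [0.7 1. ] rms 1.24
scene n 416 drum ctr [596.7 248.1] tilt deg [0.  0.2] tilt in box xy [0.1 0.2] rms 1.05
```

View pics/a6.png

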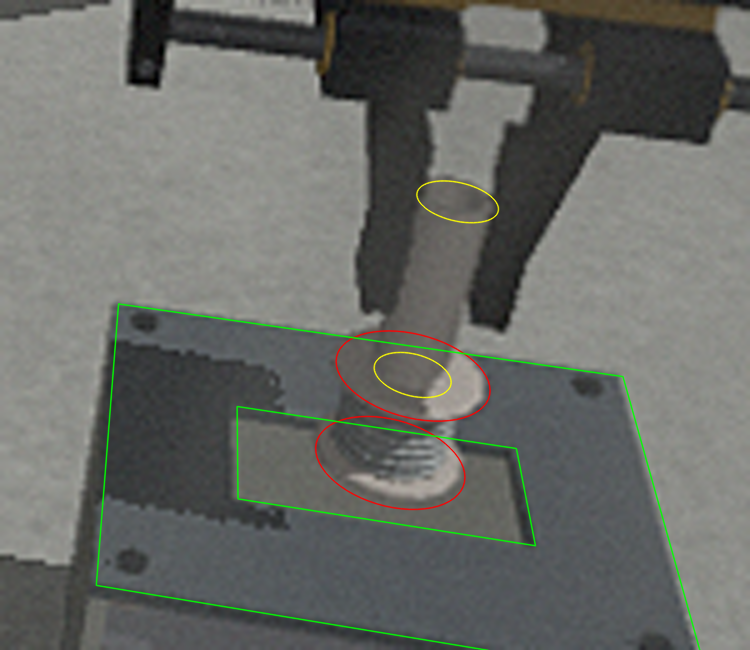

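The overlay matches the cover well. The drawn drum (red) sits a little nearer the camera than the real one. I'll refine both by aligning the projected outlines with image gradients.

```bash
cat >> h.py <<'E'
from scipy.ndimage import map_coordinates
from scipy.optimize import minimize
def grad(img):
    g=cv2.GaussianBlur(img.astype(np.float32).mean(2),(0,0),0.8)
    G=np.hypot(cv2.Sobel(g,-1,1,0),cv2.Sobel(g,-1,0,1));return np.minimum(G,np.percentile(G,97))
def score(c,G,X):
    q=proj(c,X);return map_coordinates(G,[q[:,1],q[:,0]],order=1).mean()
def rect(x,y,a,w,l,z,n=60,sides=(0,1,2,3)):
    k=np.array([[1,1],[1,-1],[-1,-1],[-1,1],[1,1]])*[w/2,l/2]
    q=np.concatenate([k[i]+(k[i+1]-k[i])*np.linspace(0.04,.96,n)[:,None] for i in sides])
    R=np.array([[np.cos(a),-np.sin(a)],[np.sin(a),np.cos(a)]]);q=q@R.T+[x,y];return np.c_[q,np.full(len(q),z)]
def fit(f,x0,step):
    s=np.vstack([x0]+[np.array(x0)+np.eye(len(x0))[i]*step[i] for i in range(len(x0))])
    return minimize(lambda p:-f(p),x0,method="Nelder-Mead",options=dict(initial_simplex=s,xatol=.02,fatol=.001))
def reelpts(c,x,y,zb,tx=0,ty=0):
    e=np.array(c["eye"])[:2];a=np.arctan2(e[1]-y,e[0]-x);t=np.linspace(a-1.3,a+1.3,60)
    ring=lambda r,h,t:np.c_[x+tx*(h-15)+r*np.cos(t),y+ty*(h-15)+r*np.sin(t),0*t+zb+h]
    L=[ring(20,0,t),ring(20,30,t)]
    for s in(1,-1):
        b=a+s*np.pi/2*1.0;h=np.linspace(34,55,30);L.append(np.c_[x+tx*(h-15)+10*np.cos(b),y+ty*(h-15)+10*np.sin(b),zb+h])
    return np.concatenate(L)
E
python3 - <<'E'
from h import *
c=capture("scene");p=np.array(robot.get_obs()["tool_pos"]);zb=12+p[2]-28.9
i0=cv2.imread("pics/scene0.png");G0=grad(i0);G=grad(c["pixels"])
np.set_printoptions(precision=2,suppress=True)
a=np.radians(19.6)
for n,f in (("cover",lambda q:score(c,G0,rect(q[0],q[1],q[2],130,150,115))),("slot42",lambda q:score(c,G0,rect(q[0],q[1],q[2],42,78,114))),("slot45",lambda q:score(c,G0,rect(q[0],q[1],q[2],45,81,115)))):
    for s in(2,-2):
        r=fit(f,[598.5,247.3,a],[s,s,.03]);print(n,r.x[:2],np.degrees(r.x[2]),-r.fun)
for s in(2,-2):
    r=fit(lambda q:score(c,G,reelpts(c,q[0],q[1],zb)),[597.5,248.5],[s,s]);print("reel",r.x,-r.fun)
# the standing reel, same fit, bias check
r=fit(lambda q:score(c,G0,reelpts(c,q[0],q[1],12)),[525,-185.5],[2,2]);print("standing",r.x,-r.fun)
print(p)
E
```

```text
cover [598.25 246.06] 20.12684406986277 98.88751983642578
cover [598.28 246.08] 20.09691837685712 98.8852767944336
slot42 [597.53 247.77] 20.18247564807189 45.797996520996094
slot42 [598.79 244.49] 20.005628694390598 50.398841857910156
slot45 [600.16 247.15] 20.893519349999 42.28447341918945
slot45 [600.14 247.15] 20.905775317826535 42.28376388549805
reel [594.88 248.01] 91.46280670166016
reel [594.88 248.01] 91.46280670166016
standing [ 525.49 -187.79] 72.09661102294922
[598.88 249.43 137.49]
```

Camera-relative estimates put the drum about 1.5–2.5 mm off the slot centre, towards −x of the box. I'll shift +1.8 mm in tool x and then come down in small, force-checked steps.

apply_moves --deltas '[[-1, [0.0018, 0.0015, 0], [0, 0, 0]], [-1, [0, 0, 0.002], [0, 0, 0]], [-1, [0, 0, 0.002], [0, 0, 0]], [-1, [0, 0, 0], [0, 0, 0]], [-1, [0, 0, 0], [0, 0, 0]]]'

```text
clock: 11.2
tool_pos: [600.5, 248.5, 132.7]
tool_rot: [[0.942, 0.336, -0.0], [0.336, -0.942, -0.0], [-0.0, -0.0, -1.0]]
wrist_force: [-0.1, -0.6, -1.5]
finger_gap: 19.6
grasp_force: 25.0
```

Run:
```python
from h import *
np.set_printoptions(precision=2,suppress=True)
p=np.array(robot.get_obs()["tool_pos"]);zb=12+p[2]-28.9;print(p,zb)
for i in range(3):
    c,_=axis(p[:2],zb);G=grad(c["pixels"])
    r=fit(lambda q:score(c,G,reelpts(c,q[0],q[1],q[2])),[598.5,248,zb],[2,2,2]);print("reel",r.x,-r.fun)
    r=fit(lambda q:score(c,G,reelpts(c,q[0],q[1],zb)),[598.5,248],[2,2]);print("reel",r.x,-r.fun)
```

```text
[600.48 248.47 132.74] 115.8435668711846
scene n 398 drum ctr [598.  247.1] tilt deg [0.5 0.2] tilt in box xy [ 0.5 -0. ] rms 1.05
reel [525.36 238.85  60.73] 98.2369384765625
reel [596.2  247.39] 89.34195709228516
scene n 400 drum ctr [598.1 247.3] tilt deg [0.4 0.2] tilt in box xy [0.5 0. ] rms 1.02
reel [522.79 238.71  58.84] 100.06008911132812
reel [596.11 247.37] 89.6007080078125
scene n 396 drum ctr [598.1 247.4] tilt deg [ 0.5 -0.2] tilt in box xy [ 0.4 -0.3] rms 0.99
reel [522.79 238.63  58.8 ] 99.4644546508789
reel [596.2  247.24] 89.23419189453125
```

apply_moves --deltas '[[-1, [0.0006, 0, 0.001], [0, 0, 0]], [-1, [0, 0, 0.001], [0, 0, 0]], [-1, [0, 0, 0.001], [0, 0, 0]], [-1, [0, 0, 0], [0, 0, 0]]]'

```text
clock: 11.75
tool_pos: [601.0, 248.7, 129.7]
tool_rot: [[0.942, 0.336, -0.0], [0.336, -0.942, -0.0], [-0.0, -0.0, -1.0]]
wrist_force: [-0.9, 0.9, -1.8]
finger_gap: 19.5
grasp_force: 25.0
```

apply_moves --deltas '[[-1, [0, 0, 0.001], [0, 0, 0]], [-1, [0, 0, 0.001], [0, 0, 0]], [-1, [0, 0, 0], [0, 0, 0]]]'

```text
clock: 12.05
tool_pos: [601.0, 248.7, 127.5]
tool_rot: [[0.942, 0.336, -0.001], [0.336, -0.942, -0.0], [-0.001, -0.0, -1.0]]
wrist_force: [0.0, -0.5, -1.9]
finger_gap: 19.6
grasp_force: 25.0
```

apply_moves --deltas '[[-1, [0, 0, 0.002], [0, 0, 0]], [-1, [0, 0, 0.002], [0, 0, 0]], [-1, [0, 0, 0], [0, 0, 0]]]'

```text
clock: 12.35
tool_pos: [601.1, 248.7, 123.5]
tool_rot: [[0.942, 0.336, -0.0], [0.336, -0.942, -0.0], [-0.0, -0.0, -1.0]]
wrist_force: [-1.0, 0.7, -1.2]
finger_gap: 19.5
grasp_force: 25.0
```

Run:
```python
from h import *
np.set_printoptions(precision=2,suppress=True)
o=robot.get_obs();p=np.array(o["tool_pos"]);zb=12+p[2]-28.9;print(p,zb,o["wrist_force"],o["torque"])
for i in range(3): c,_=axis(p[:2],zb)
cv2.imwrite("pics/a7.png",cv2.resize(c["pixels"][170:300,345:495,::-1],None,fx=5,fy=5,interpolation=cv2.INTER_CUBIC))
```

```text
[601.07 248.66 123.49] 106.58577583971359 [-1.03  0.74 -1.21] [ 0.   -0.02 -0.02]
scene n 382 drum ctr [598.5 247.4] tilt deg [0.6 0.2] tilt in box xy [ 0.6 -0. ] rms 1.04
scene n 381 drum ctr [599.  247.2] tilt deg [0.1 0.4] tilt in box xy [0.3 0.4] rms 0.94
scene n 382 drum ctr [599.1 247.6] tilt deg [0.2 0.2] tilt in box xy [0.2 0.1] rms 1.03
```

View pics/a7.png

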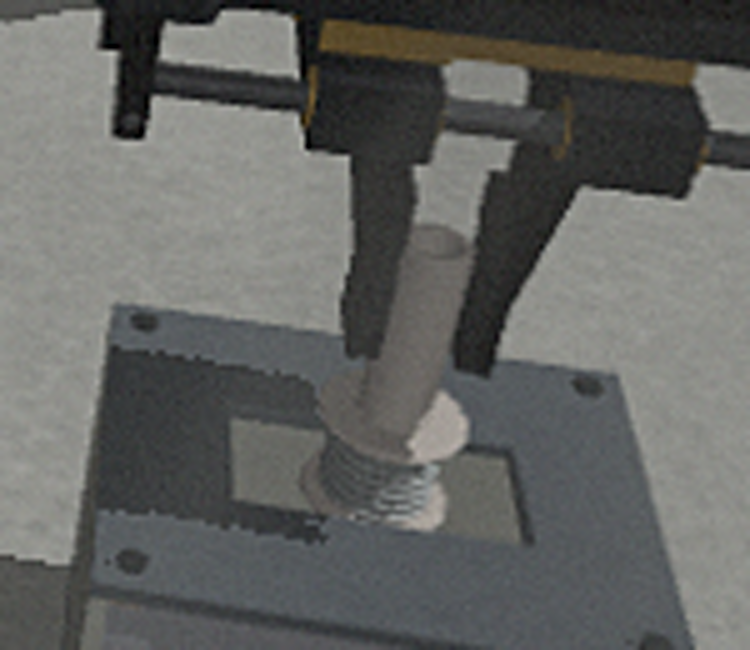

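The lower flange has gone below the rim with no contact force. I'll keep going down slowly.

apply_moves --deltas '[[-1, [0, 0, 0.002], [0, 0, 0]], [-1, [0, 0, 0.002], [0, 0, 0]], [-1, [0, 0, 0.002], [0, 0, 0]], [-1, [0, 0, 0.002], [0, 0, 0]], [-1, [0, 0, 0.002], [0, 0, 0]], [-1, [0, 0, 0.002], [0, 0, 0]], [-1, [0, 0, 0.002], [0, 0, 0]]]'

```text
clock: 13.2
tool_pos: [601.2, 248.7, 109.7]
tool_rot: [[0.942, 0.336, -0.0], [0.336, -0.942, 0.0], [-0.0, -0.0, -1.0]]
wrist_force: [-0.4, 0.2, -1.5]
finger_gap: 19.4
grasp_force: 25.0
```

apply_moves --deltas '[[-1, [0, 0, 0.002], [0, 0, 0]], [-1, [0, 0, 0.002], [0, 0, 0]], [-1, [0, 0, 0.002], [0, 0, 0]], [-1, [0, 0, 0.001], [0, 0, 0]], [-1, [0, 0, 0], [0, 0, 0]]]'

```text
clock: 13.7
tool_pos: [601.1, 248.7, 102.7]
tool_rot: [[0.942, 0.336, -0.0], [0.336, -0.942, -0.0], [-0.0, -0.0, -1.0]]
wrist_force: [-0.1, -0.1, -1.4]
finger_gap: 19.4
grasp_force: 25.0
```

apply_moves --deltas '[[-1, [0, 0, 0.001], [0, 0, 0]], [-1, [0, 0, 0.002], [0, 0, 0]], [-1, [0, 0, 0.002], [0, 0, 0]], [-1, [0, 0, 0.002], [0, 0, 0]], [-1, [0, 0, 0], [0, 0, 0]]]'

```text
clock: 14.2
tool_pos: [601.2, 248.7, 95.5]
tool_rot: [[0.942, 0.336, -0.0], [0.336, -0.942, -0.0], [-0.0, -0.0, -1.0]]
wrist_force: [0.4, 0.1, -2.1]
finger_gap: 19.3
grasp_force: 25.0
```

apply_moves --deltas '[[-1, [0, 0, 0.003], [0, 0, 0]], [-1, [0, 0, 0.003], [0, 0, 0]], [-1, [0, 0, 0.003], [0, 0, 0]], [-1, [0, 0, 0.003], [0, 0, 0]], [-1, [0, 0, 0.003], [0, 0, 0]], [-1, [0, 0, 0.003], [0, 0, 0]], [-1, [0, 0, 0.003], [0, 0, 0]], [-1, [0, 0, 0], [0, 0, 0]], [-1, [0, 0, 0], [0, 0, 0]], [-1, [0, 0, 0], [0, 0, 0]]]'

```text
clock: 15.2
tool_pos: [601.4, 248.8, 75.1]
tool_rot: [[0.942, 0.336, 0.0], [0.336, -0.942, 0.0], [0.0, 0.0, -1.0]]
wrist_force: [-1.1, 0.0, -2.1]
finger_gap: 19.1
grasp_force: 25.0
```

Run:
```python
from h import *
np.set_printoptions(precision=2,suppress=True)
o=robot.get_obs();p=np.array(o["tool_pos"]);zb=12+p[2]-28.9;print(p,zb,o["wrist_force"],o["torque"],o["grasp_force"])
c=capture("scene")
cv2.imwrite("pics/a8.png",cv2.resize(c["pixels"][190:350,345:495,::-1],None,fx=3.7,fy=3.7,interpolation=cv2.INTER_CUBIC))
```

```text
[601.4  248.76  75.11] 58.20889624809049 [-1.1   0.02 -2.06] [ 0.02 -0.02  0.  ] 24.973002897422703
```

View pics/a8.png

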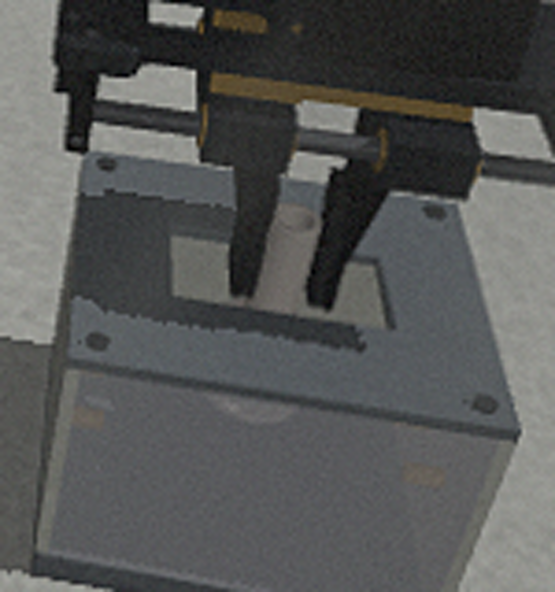

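The drum shows through the window at crop px (258,405), below the cover. The fingers are clear of the slot rim, and the only wrist load is the reel's weight. I'm handing in the job.

```bash
python3 -c "
from bench import job;print(job.close_job())"
```

```text
the job is handed in; nothing more can be done
None
```

I handed the job in at about 15 s with the long-stemmed reel held upright through the slot, its drum about 22 mm below the cover and 43 mm above the floor, touching nothing according to the wrist force; the judge's result was not shown.

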